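# Unlatch the conditioning box and hold its lid at the set angle

### The arm

A 6-joint arm with a two-finger parallel gripper is mounted at the origin on the work surface; the furniture and walls round the work are solid. World frame = base frame: x ahead of the robot, y to its left, z up, the work surface at z = 0. Lengths are in m, angles in rad, forces in N, time in s.
With the tool pointing down it reaches from about 0.2 to 0.875 m from the base axis. Payload 3.4 kg.
Tool frame: the origin (TCP) lies between the finger pads; the fingertips stand 25 mm ahead of it and the grasp point (between the pads) lies 6 mm ahead of it (r.nose_length is the z of the fingertips in the tool frame, in m); z points along the fingers, x is the direction in which the jaws open and shut, and the axes are right-handed (so a half turn about z gives the same grasp; the last joint's range is limited). The gripper opens to 94 mm and grips with 3 to 60 N. Pads are 16 mm wide; open, the fingers measure 119 mm over their backs; the gripper's body (75 mm by 177 mm) begins 78 mm behind the grasp point.
Start: joints at [-1.357, 0.276, 1.505, -0, 1.361, -0.121], TCP at [0.189, -0.543, 0.208] pointing down, gripper open.
Joint ranges: [-2.89, 2.89], [-0.75, 2.08], [0.22, 2.7], [-1.18, 4.32], [0.11, 2.71], [-2.7, 2.7]. Speed limits (rad/s): [2.57, 2.57, 3.14, 3.14, 3.14, 3.14].

### API

Orientations are given as a unit quaternion [w, x, y, z].
In Python, from plant import r, gripper_to, inverse_kinematics, vision, models, telemetry gives the robot as it stands. Calls block until the motion is done:
- r.move_to(position, orientation): joint-space move of the TCP to a pose.
- r.move_l(position, rot=None, vel=0.15, guard=None): straight line of the TCP; rot=None keeps the orientation; vel is the mean speed in m/s. With guard (N) it stops when the force on the tool has changed by that much, and returns True; else False.
- r.movej(angles): joint-space move.
- gripper_to(opening, f_grip=None): finger opening in m; f_grip is the grip in N (None keeps the last); returns when the fingers have stopped.
- r.hold(seconds).
- inverse_kinematics(position, orientation): joint angles nearest the present ones, or None.
- vision.snapshot(name): name is "side" or "top"; returns the picture (420x560x3 uint8, red, green, blue); there is no depth.
- vision.get_calibration(name): a dict with "fx", "fy", "cx", "cy" (pixels), "position" and "orientation" of the camera in the world. Camera axes: x right, y down, z forward; pixel columns grow to the right and rows downward; lengths in m; the calibration is good to about 2 mm. A picture is of the moment at which its call begins. get_calibration takes no time and is no camera call.
A pose or a line that the arm cannot do raises r.PlanningError and nothing moves.
- r.sign_off(): hands the job in, once; it reports no verdict.
Trained networks look in the newest picture that a camera, given by its name, has taken for a name from the list of things; names that differ only in an ending like _2 or _b are one class to them, and where a whole thing is asked for, a point or a joint stands for the part that bears it (a point fixed in the world has none). Each returns a list of dicts, best first, with "score" (0 to 1); they miss things now and then, are a little off and sometimes report something else, mostly with a low value. They report only what shows in the picture. A call takes as long as a camera call.
- models.boxes_of(thing, camera): "at" ([x, y, z] in m, in world coordinates, good to about 4 mm: the middle of the surface that is visible of it).
- models.regions_of(thing, camera): "pixels" (420x560 bool, what is visible of it).
- models.mark_of(thing, camera): "at" ([x, y, z] in m, in world coordinates, good to about 4 mm: a listed point, or the origin of a listed thing).
Readings, each from a call of its own:
- telemetry.current_t(): time.
- telemetry.current_joints(): joint angles.
- telemetry.current_dq(): joint speeds.
- telemetry.current_joint_efforts(): joint torques, N m.
- telemetry.current_ee_pos(): TCP position.
- telemetry.current_tool_rot(): TCP orientation.
- telemetry.current_wrist_force(): force on the tool from outside, world axes, zero at the start.
- telemetry.current_torque(): the same for the moment, N m.
- telemetry.current_opening(): finger opening in m.
Only numpy, scipy, OpenCV 4.12 (cv2) and the standard library are available. Lean on these libraries where they do the work, as an engineer would, in place of code of your own. Each camera call takes 0.05 s, during which the arm holds its last target. There are 200 camera calls.

### The job

Throw the hasp of the sample box back off the lid's staple, all the way to the outside, then raise the lid until its pointer lines up with the setting hand (the thin pivoted hand) on the angle scale. The lid falls shut by itself, so finish while still holding it still at that angle in the gripper; do not move the setting hand, and leave the things standing round the box where they are.

Things in the scene. Friction and masses are not known exactly. Their poses are not given: they have to be found in the camera images.
- box: Sample conditioning box, fixed to the worktop: grey open-topped steel box 200 (x) x 220 (y) x 100 mm (z), walls 5 mm, with a white hinged lid, a hasp and a quarter-circle angle scale. Origin: centre of its underside; x away from the scale side, y towards the lid's hinge, z up.
- lid_hinge (a point): Middle of the lid's hinge line, which runs along the box x axis; at y = +110, z = 104 mm in the box frame. The aluminium scale (quarter circle, radius 78 to 102 mm about this line, 3 mm thick) stands upright 10 mm in front of the box (box x = -110 mm) and rises to z = 206 mm between y = 5 and y = 120 mm.
- hasp_hinge (a point): Middle of the hasp's hinge line, which runs along the box x axis on the box's -y side; at x = -55, y = -118, z = 112 mm in the box frame. From here the closed hasp strap (24 mm wide, 3 mm thick, 62 mm long) lies along +y over the lid.
- hasp (a joint): Angle of the hasp: 0 lying over the lid with its slot over the lid's staple, pi/2 straight up, 2.7 fully thrown back outside the box (its stop). Swings almost freely, 50 g: well past straight up (from about 1.9) it falls outwards to its stop, before straight up it falls back onto the lid.
- hasp_tab (a point): Middle of the hasp's upturned steel tab: 24 mm wide along the box x axis, 5 mm thick; its top edge is 13 mm above this point, the lid's top surface 27 mm below. The point lies 62 mm along the strap from the hasp's hinge line and 22 mm off it on the tab's side. Pinched across its 24 mm it turns between the fingers as the hasp swings, so the tool may keep its direction.
- lid_angle (a joint): Angle of the lid (white panel 202 x 216 x 5 mm, from the hinge line along the box -y axis): 0 shut, growing as its free edge (on the box -y side) rises; stop at 1.75. The lid weighs about 0.4 kg (varies by a quarter), the hinge is free, it falls shut if let go.
- knob (a point): Centre of the lid's black ball knob, 26 mm in diameter, on an 8 mm stem; 35 mm above the lid's upper face; 185 mm from the hinge line along the lid and 38 mm off it, 50 mm to the box +x side of the middle. Pinched along the box x axis the ball turns between the fingers while the lid swings, so the tool may keep its direction.
- lid_pointer (a point): On the lid's thin dark steel pointer, 103 mm from the lid's hinge line, in front of the scale's rim (box x = -116 mm); its y axis lies along the pointer, towards the hinge. Turns with the lid.
- mark_angle (a joint): Angle set on the scale by the thin black setting hand: the wanted lid angle in rad, same zero and sense as the lid's angle (0.45 to 0.9 in the starts). The hand is clamped stiffly and is not to be moved.
- mark_tip (a point): Tip of the black setting hand, 89 mm from the lid's hinge line, in front of the scale; its y axis points along the hand towards the hinge.
- the_reagent_1: Bystander, loose: small amber bottle with a black screw cap, 43 mm wide, 88 mm high; origin at the centre of its underside. Leave it alone.
- the_beaker_1: Bystander, loose: small glass beaker, 51 mm wide, 62 mm high; origin at the centre of its underside. Leave it alone.
- the_sample_pot_1: Bystander, loose: squat plastic sample pot with white lid, 63 mm wide, 55 mm high; origin at the centre of its underside. Leave it alone.
- the_weight_1: Bystander, loose: brass knob weight, 38 mm wide, 32 mm high; origin at the centre of its underside. Leave it alone.
- the_loupe: Bystander, loose: black cylindrical stand magnifier, 39 mm wide and high; origin at the centre of its underside. Leave it alone.
- the_reagent_3: Bystander, loose: smallest amber bottle, 37 mm wide, 75 mm high; origin at the centre of its underside. Leave it alone.

How it is judged:
By the outcome, as a careful person would: the job done as asked, in the order asked, and still so for the second after the job is handed in, while the arm keeps its last pose, push and grip.
It also fails if it takes over 46 s, if anything falls off the work surface, if the arm or the gripper's body presses on something with over 40 N, if the wrist force passes 120 N, or if a joint passes its speed limit or range.

## Working session

There is one attempt and no reset: what is moved stays moved. The work goes in short steps, each a Python script; the robot and the scene stay as the last script left them, time stands still between calls to the robot, and variables do not carry over. Pictures are saved under pics/ and viewed, about 8 in all and at most 12, crops included, and the job is handed in when it is done.

```bash
ls; mkdir -p pics; cat > look.py <<'E'
import cv2,numpy as np
from plant import r,gripper_to,inverse_kinematics,vision,models,telemetry
def snap(cam,name,crop=None,scale=1):
    im=vision.snapshot(cam)
    if crop: im=im[crop[1]:crop[3],crop[0]:crop[2]]
    if scale!=1: im=cv2.resize(im,None,fx=scale,fy=scale,interpolation=cv2.INTER_CUBIC)
    cv2.imwrite(f'pics/{name}.png',im[:,:,::-1]); return im
E
python3 - <<'E'
from look import *
for c in("side","top"):
    snap(c,c+"0"); k=vision.get_calibration(c); print(c,{a:np.round(b,4) for a,b in k.items()})
    for n in["box","lid_hinge","hasp_hinge","hasp_tab","knob","lid_pointer","mark_tip"]:
        print(n,[(np.round(d["at"],4),round(d["score"],2)) for d in models.mark_of(n,c)[:2]])
a=cv2.imread('pics/side0.png');b=cv2.imread('pics/top0.png')
E
```

```text
pics
side {'fx': np.float64(519.1728), 'fy': np.float64(519.1728), 'cx': np.float64(278.1014), 'cy': np.float64(211.1558), 'position': array([ 0.5867, -1.1732,  0.7226]), 'orientation': array([-0.5332,  0.8459, -0.0059, -0.0093])}
box [(array([ 0.5301, -0.0784, -0.0016]), 0.64)]
lid_hinge [(array([0.5572, 0.025 , 0.1032]), 0.83)]
hasp_hinge [(array([ 0.4538, -0.1773,  0.1123]), 0.92)]
hasp_tab [(array([ 0.4689, -0.1233,  0.1353]), 0.65)]
knob [(array([ 0.5636, -0.1638,  0.1443]), 0.56)]
lid_pointer [(array([ 0.4228, -0.037 ,  0.1064]), 0.98)]
mark_tip [(array([ 0.4383, -0.    ,  0.1684]), 0.56)]
top {'fx': np.float64(427.8124), 'fy': np.float64(427.8124), 'cx': np.float64(282.8142), 'cy': np.float64(211.9955), 'position': array([0.516 , 0.0786, 1.3414]), 'orientation': array([ 0.0185, -0.6985,  0.7151, -0.0192])}
box [(array([ 0.5341, -0.0795,  0.0033]), 0.86), (array([0.5181, 0.2328, 0.0008]), 0.69)]
lid_hinge [(array([0.5614, 0.0286, 0.1042]), 0.59)]
hasp_hinge [(array([ 0.4458, -0.1815,  0.1125]), 0.85)]
hasp_tab [(array([ 0.4651, -0.1195,  0.1328]), 0.58), (array([ 0.4471, -0.1815,  0.1137]), 0.57)]
knob [(array([ 0.5601, -0.1624,  0.1415]), 0.82)]
lid_pointer [(array([ 0.4259, -0.0422,  0.1053]), 0.7)]
mark_tip []
```

View pics/side0.png

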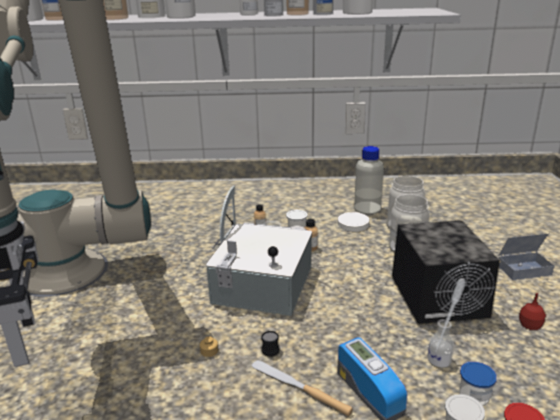

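View pics/top0.png

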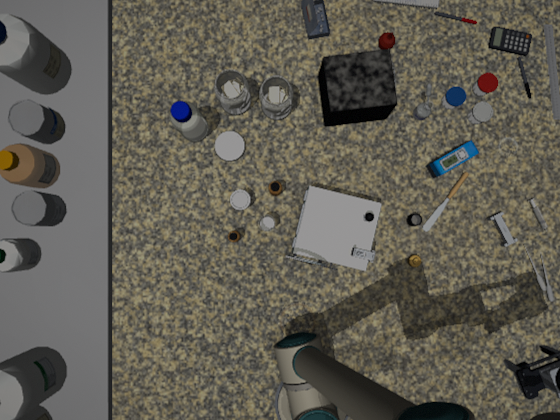

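The side view shows the box at about (260,265), with the hasp at (230,250), the knob at (273,253), and the scale at (228,215) seen nearly edge-on. The top view shows the box at (337,228), with the knob at (369,216) and the hasp at (362,253). I'll zoom in on the scale in both.

```bash
python3 - <<'E'
from look import *
a=cv2.imread('pics/side0.png')[175:315,190:330];b=cv2.imread('pics/top0.png')[175:285,275:395]
a=cv2.resize(a,(560,560),interpolation=cv2.INTER_CUBIC);
cv2.imwrite('pics/sidez.png',cv2.resize(cv2.imread('pics/side0.png')[180:280,200:300],(600,600),interpolation=cv2.INTER_CUBIC))
cv2.imwrite('pics/topz.png',cv2.resize(b,(654,600),interpolation=cv2.INTER_CUBIC))
E
```

```text
(no output)
```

View pics/sidez.png

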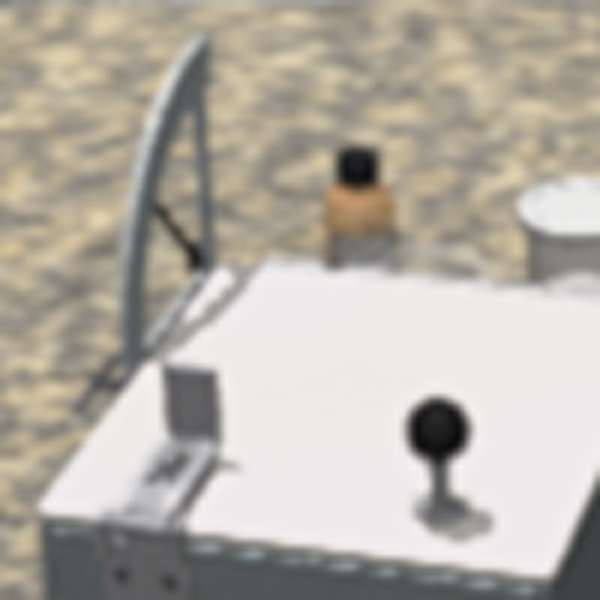

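View pics/topz.png

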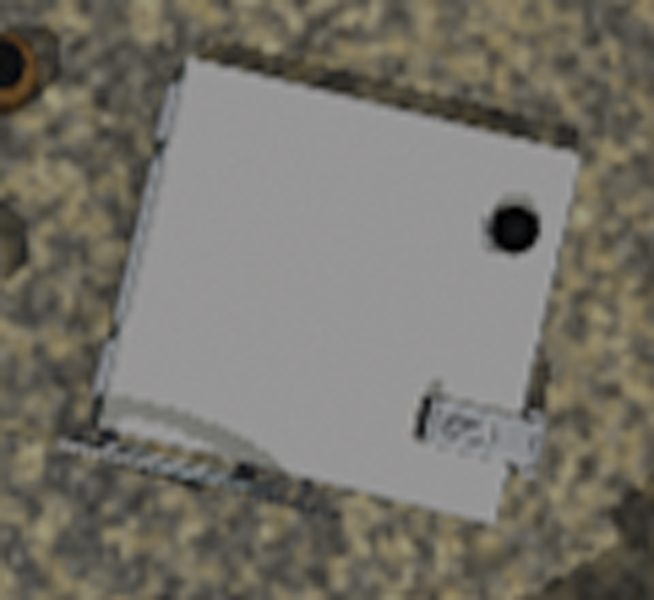

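Side crop: the black setting hand shows through the ring from its hub at about (200,262) to the ring's inner edge at about (158,208). Top crop: the lid corners are at about (190,58), (580,152), (493,522) and (103,430). Next I'll fit the box pose to these and measure the hand.

```bash
cat >> look.py <<'E'
from scipy.optimize import least_squares
from scipy.spatial.transform import Rotation as R
def proj(c,P):
    k=vision.get_calibration(c); q=k["orientation"]
    p=R.from_quat(np.roll(q,-1)).inv().apply(np.atleast_2d(P)-k["position"])
    return np.c_[k["fx"]*p[:,0]/p[:,2]+k["cx"],k["fy"]*p[:,1]/p[:,2]+k["cy"]]
def W(b,P):
    P=np.atleast_2d(P); c,s=np.cos(b[2]),np.sin(b[2])
    return np.c_[b[0]+c*P[:,0]-s*P[:,1],b[1]+s*P[:,0]+c*P[:,1],P[:,2]]
def polar(th,rad,x): return np.c_[np.full(np.size(rad),x),.110-np.array(rad)*np.cos(th),.104+np.array(rad)*np.sin(th)]
E
python3 - <<'E'
from look import *
z=.107
L={'top':([[.101,.11,z],[.101,-.106,z],[-.101,-.106,z],[-.101,.11,z]],np.array([[190,58],[580,152],[493,522],[103,430]])/5.45+[275-.4,175-.4]),
 'side':([[-.101,-.106,z],[.101,-.106,z]],np.array([[42,512],[550,578]])/6+[200-.4,180-.4])}
def res(v): return np.concatenate([(proj(c,W(v,P))-p-v[3+2*i:5+2*i]).ravel() for i,(c,(P,p)) in enumerate(L.items())]+[v[3:]/1.0])
s=least_squares(res,[.532,-.079,-.25,0,0,0,0]); print(np.round(s.x,4),np.round(s.fun,2)); v=s.x; np.save('b.npy',v)
for n,P in dict(knob=[.05,-.075,.142],tab=[-.055,-.056,.134],hh=[-.055,-.118,.112],hinge=[0,.11,.104],ptr=polar(0,[.103],-.116)).items(): print(n,np.round(W(v,P),4))
for c in('side','top'):
  im=vision.snapshot(c)
  for n in('mark_tip','lid_pointer'):
    for d in models.regions_of(n,c)[:1]:
      yx=np.argwhere(d["pixels"]); print(c,n,d["score"],len(yx),yx[:,::-1].tolist() if len(yx)<70 else (yx.min(0),yx.max(0)))
for i in range(5):
  vision.snapshot('side'); print([(np.round(d["at"],4),round(d["score"],2)) for d in models.mark_of('mark_tip','side')[:2]])
for th in np.arange(.4,1,.1): print(round(th,1),*[np.round(proj(c,W(v,polar(th,[0,.075,.089],-.114)))+v[3+2*i:5+2*i],1).tolist() for i,c in enumerate(('top','side'))])
E
```

```text
[ 0.5328 -0.0819 -0.2609  0.1617 -0.1737 -0.161  -0.4641] [-0.47 -0.18  0.59  0.05  0.84  0.42 -0.8  -0.47 -0.85 -0.14  0.69 -0.33
  0.16 -0.17 -0.16 -0.46]
knob [[ 0.5617 -0.1672  0.142 ]]
tab [[ 0.4652 -0.1218  0.134 ]]
hh [[ 0.4492 -0.1817  0.112 ]]
hinge [[0.5612 0.0244 0.104 ]]
ptr [[ 0.4225 -0.0452  0.104 ]]
side lid_pointer 0.83 3574 (array([224, 208]), array([277, 311]))
top lid_pointer 0.85 5295 (array([185, 293]), array([270, 380]))
[(array([ 0.5275, -0.0799, -0.0017]), 0.68), (array([ 0.5585, -0.3291,  0.0017]), 0.67)]
[(array([0.438 , 0.0023, 0.1712]), 0.44)]
[(array([ 0.44  , -0.0007,  0.1678]), 0.59), (array([ 0.4268, -0.3259, -0.0037]), 0.17)]
[(array([0.4387, 0.0023, 0.1726]), 0.4)]
[(array([ 0.661 ,  0.104 , -0.0014]), 0.69)]
0.4 [[291.9, 257.0], [316.1, 263.4], [320.7, 264.6]] [[231.9, 222.6], [222.0, 224.4], [220.0, 224.7]]
0.5 [[291.9, 257.0], [315.1, 263.3], [319.6, 264.5]] [[231.9, 222.6], [222.2, 221.4], [220.3, 221.2]]
0.6 [[291.9, 257.0], [313.9, 263.1], [318.2, 264.3]] [[231.9, 222.6], [222.6, 218.4], [220.8, 217.6]]
0.7 [[291.9, 257.0], [312.5, 262.9], [316.5, 264.0]] [[231.9, 222.6], [223.1, 215.5], [221.3, 214.1]]
0.8 [[291.9, 257.0], [310.8, 262.5], [314.5, 263.6]] [[231.9, 222.6], [223.6, 212.7], [222.0, 210.7]]
0.9 [[291.9, 257.0], [308.9, 262.2], [312.3, 263.2]] [[231.9, 222.6], [224.3, 210.0], [222.8, 207.5]]
```

```bash
cat >> look.py <<'E'
def down(yaw): 
    return np.roll((R.from_euler('z',yaw)*R.from_euler('x',np.pi)).as_quat(),1)
E
python3 - <<'E'
from look import *
b=np.load('b.npy'); print(telemetry.current_t())
def tab(a): 
    g=a+np.arctan2(22,62); return np.array([-.055,-.118+.0658*np.cos(g),.112+.0658*np.sin(g)])
def tcp(P,dz): return W(b,P)[0]+[0,0,.006+dz]   # tcp is 6 mm above the grasp point
for y in(b[2],b[2]+np.pi): print(np.round(inverse_kinematics(tcp(tab(0),.1),down(y)),3))
j=[inverse_kinematics(tcp(tab(0),.1),down(y)) for y in(b[2],b[2]+np.pi)]
i=int(np.argmin([abs(q[5]) for q in j])); yaw=b[2]+np.pi*i; rot=down(yaw); print(yaw)
r.move_to(tcp(tab(0),.08),rot); gripper_to(.050,10)
print(r.move_l(tcp(tab(0),.005),guard=8)); gripper_to(0,12); print(telemetry.current_opening(),telemetry.current_ee_pos(),telemetry.current_t())
for a in np.arange(.25,2.3,.25):
    r.move_l(tcp(tab(a),.005*np.cos(a)),vel=.12); print(round(a,2),np.round(telemetry.current_wrist_force(),1),round(telemetry.current_opening(),4))
print(telemetry.current_t()); snap('side','hasp',(150,150,350,350),3)
E
```

```text
1.6
[-0.401  0.115  1.635 -0.     1.392 -0.14 ]Traceback (most recent call last):
  File "<stdin>", line 6, in <module>
    return _wrapfunc(a, 'round', decimals=decimals, out=out)
    return _wrapit(obj, method, *args, **kwds)
    result = getattr(arr, method)(*args, **kwds)
TypeError: unsupported operand type(s) for *: 'NoneType' and 'float'
```

```bash
python3 - <<'E'
from look import *
b=np.load('b.npy'); rot=down(b[2])
def tcp(a,dz=0):
    g=a+np.arctan2(27,62); h=np.hypot(.062,.027)
    return W(b,[-.055,-.118+h*np.cos(g),.112+h*np.sin(g)])[0]+[0,0,.006+dz]
r.move_to(tcp(0,.08),rot); gripper_to(.050,10)
print(r.move_l(tcp(0),guard=8)); gripper_to(0,12); print(telemetry.current_opening(),telemetry.current_ee_pos(),telemetry.current_t())
for a in np.arange(.25,2.3,.25):
    r.move_l(tcp(a),vel=.12); print(round(a,2),np.round(telemetry.current_wrist_force(),1),round(telemetry.current_opening(),4))
print(telemetry.current_t()); snap('side','hasp',(150,150,350,350),3)
E
```

```text
False
0.023287410948574293 [ 0.46496011 -0.12171947  0.14540636] 5.4833
0.25 [-1.4 -1.3 -1.4] 0.0233
0.5 [-1.7 -2.7 -3.8] 0.023
0.75 [-1.7 -1.7 -6.4] 0.0231
1.0 [-1.1 -0.5 -7.6] 0.023
1.25 [-2.   1.6 -5.7] 0.0226
1.5 [-3.1  1.9 -2.4] 0.0223
1.75 [-5.6  1.   1. ] 0.0227
2.0 [-6.5 -0.7  2.1] 0.0229
2.25 [-6.6 -1.7  1.6] 0.0233
8.1083
```

View pics/hasp.png

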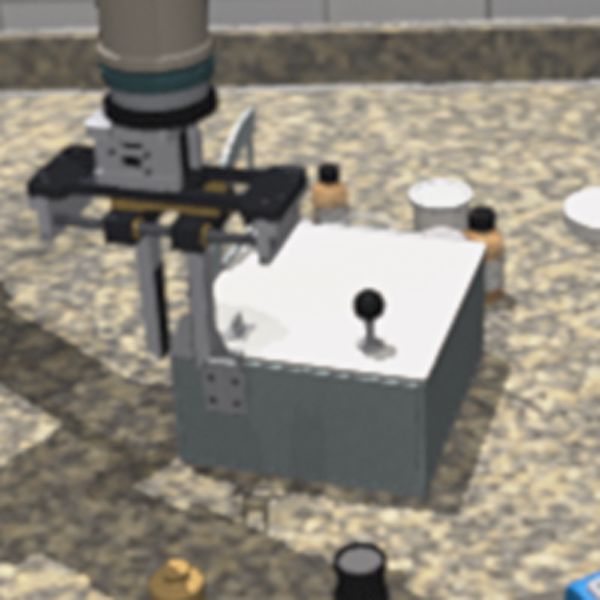

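The picture shows the hasp off the lid: the tab is held between the fingers outside the box at about (175,340), and the bare staple is at (240,325). Next I release the hasp and check it.

```bash
python3 - <<'E'
from look import *
b=np.load('b.npy'); rot=down(b[2])
def tcp(a,dz=0):
    g=a+np.arctan2(27,62); h=np.hypot(.062,.027)
    return W(b,[-.055,-.118+h*np.cos(g),.112+h*np.sin(g)])[0]+[0,0,.006+dz]
r.move_l(tcp(2.45),vel=.12); gripper_to(.05); r.move_l(tcp(2.45,.09),vel=.2)
K=W(b,[.05,-.075,.142])[0]+[0,0,.006]
r.move_to(K+[0,0,.07],rot)
for c in('side','top'):
    snap(c,'h2'+c); print([(np.round(d["at"],4),round(d["score"],2)) for n in('hasp_tab','knob') for d in models.mark_of(n,c)[:1]])
print(K, tcp(2.7)-[0,0,.006],telemetry.current_wrist_force(),telemetry.current_t())
a=cv2.imread('pics/h2side.png')[180:320,190:330];c=cv2.imread('pics/h2top.png')[190:290,320:420]
cv2.imwrite('pics/h2.png',np.hstack([cv2.resize(a,(400,400)),cv2.resize(c,(400,400))]))
E
```

```text
[(array([ 0.4367, -0.2451,  0.1191]), 0.82), (array([ 0.5618, -0.1644,  0.1429]), 0.75)]
[(array([ 0.5137,  0.2344, -0.0013]), 0.57)]
[ 0.56174616 -0.16722839  0.148     ] [ 0.43177142 -0.24699115  0.1140876 ] [ 0.00700306 -0.26369022 -0.324887  ] 10.5917
```

View pics/h2.png

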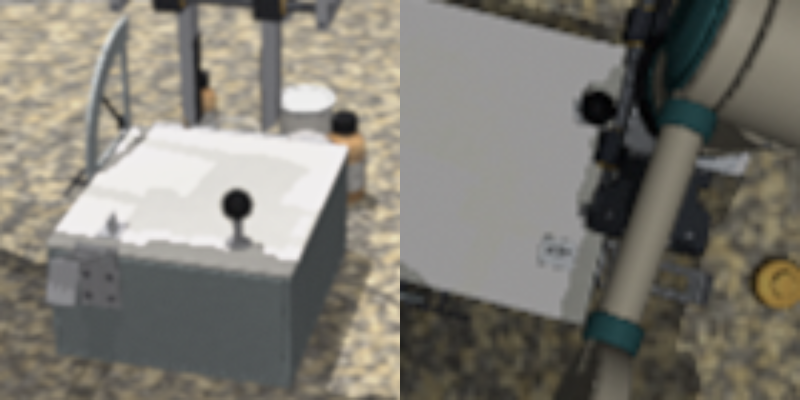

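The hasp lies thrown back outside: the tab is at about (65,280) in the side crop, and the network puts it at (0.437,-0.245,0.119) against an expected (0.432,-0.247,0.114). Now I grip the knob, and also fit the hand from the first picture to sub-pixel.

```bash
python3 - <<'E'
from look import *
b=np.load('b.npy'); rot=down(b[2])
K=W(b,[.05,-.0735,.142])[0]+[0,0,.006]
print(r.move_l(K,guard=8)); gripper_to(0,25); print(telemetry.current_opening(),telemetry.current_ee_pos(),telemetry.current_wrist_force(),telemetry.current_t())
g=cv2.cvtColor(cv2.imread('pics/side0.png'),cv2.COLOR_BGR2GRAY)
print(g[205:230,216:240])
E
```

```text
False
0.021486488289471837 [ 0.56177649 -0.16574199  0.14841292] [-1.78202641  0.11444113  4.68193872] 11.7917
[[154 164 175 180 175 166 170 188 173 114  84 100 136 166 172 164 139 110
  118 143 150 150 151 161]
 [174 174 174 173 168 163 172 184 158 103  88 105 131 146 146 144 133 108
  108 133 148 153 158 165]
 [178 173 169 165 161 161 180 187 141  95  91 114 138 146 146 142 128 109
  113 143 162 167 168 169]
 [160 157 157 156 154 159 183 183 127  89  95 120 144 153 156 154 138 113
  114 143 159 166 173 176]
 [139 136 142 150 155 166 183 170 112  88 105 132 147 152 159 167 154 121
  115 142 162 171 178 179]
 [135 139 149 161 169 177 183 156 104  91 117 144 155 157 167 181 168 127
  112 144 170 178 180 178]
 [149 152 159 166 171 182 182 144  98  93 121 149 158 160 166 174 162 123
  109 144 172 178 175 172]
 [162 162 163 168 175 185 175 127  92  93 123 151 155 149 145 145 137 114
  106 139 165 163 160 158]
 [170 170 171 175 184 191 172 118  87  87 113 143 149 141 134 131 127 111
   98 122 141 142 147 156]
 [182 181 180 182 187 188 162 108  86  77  78 106 130 140 140 141 135 112
   95 
[... 836 characters left out ...]
58 159 158 153 127  95  94 134 169 180 182 183 181 154  91  39  55
   83 112 149 170 166 168]
 [161 166 166 160 147 119  92  97 138 168 168 168 171 173 154 100  66  78
   93 131 176 189 171 163]
 [158 160 159 157 145 117  92 100 138 163 165 169 179 184 170 136 130 135
  131 179 226 228 197 166]
 [153 155 161 164 148 115  92 106 141 165 168 173 180 183 182 169 164 163
  174 225 239 238 218 171]
 [148 154 164 167 146 109  89 104 138 161 163 162 162 167 177 170 144 154
  210 237 236 225 201 165]
 [154 160 163 160 139 103  89 102 128 144 142 141 144 154 168 155 138 182
  229 237 223 185 165 163]
 [178 181 177 165 135 102  89  99 117 129 128 134 146 163 164 146 173 220
  231 225 201 164 161 188]]
```

```bash
python3 - <<'E'
from look import *
p=np.array(telemetry.current_ee_pos())
gripper_to(.04); print(telemetry.current_wrist_force())
r.move_l([p[0],p[1],.145],guard=8)
for f in(12,20):
    gripper_to(0,f); print(f,telemetry.current_opening(),telemetry.current_ee_pos(),telemetry.current_wrist_force(),telemetry.current_t())
snap('side','k',(240,190,320,270),7)
E
```

```text
[-0.06833987  0.23207439 -1.13627978]
12 0.024630375715841077 [ 0.56169555 -0.16571525  0.14508019] [-1.06009505  0.42929773  0.69042114] 12.95
20 0.02419772672866973 [ 0.56172948 -0.1657343   0.14508169] [-0.90720913  0.23415424 -0.20430676] 13.1667
```

View pics/k.png

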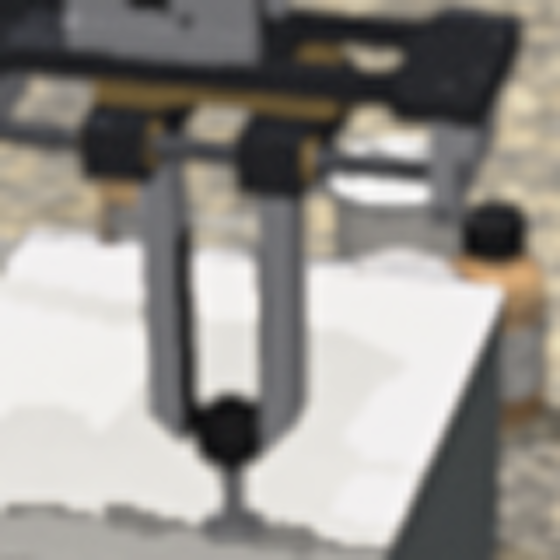

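The ball at about (230,430) is between the fingers but looks low in them. I'll hold that against the projection.

```bash
python3 - <<'E'
from look import *
b=np.load('b.npy'); p=np.array(telemetry.current_ee_pos())
for n,P in dict(grasp=p-[0,0,.006],grasp_dn5=p-[0,0,.011],y_m4=p-[0,.004,.006],tip=p-[0,0,.025]).items(): print(n,np.round((proj('side',P)-[240,190])*7,0))
v=[]
for i in range(4):
    vision.snapshot('side'); v+=[d["at"] for d in models.mark_of('knob','side')[:1] if d["score"]>.4]
print(np.round(v,4))
E
```

```text
grasp [[229. 438.]]
grasp_dn5 [[229. 451.]]
y_m4 [[229. 444.]]
tip [[230. 489.]]
[[ 0.564  -0.1657  0.1433]
 [ 0.5629 -0.165   0.1435]
 [ 0.5619 -0.1633  0.1422]
 [ 0.5602 -0.1636  0.1436]]
```

```bash
cat >> look.py <<'E'
def knob(th): return np.array([.05,.110-.185*np.cos(th)+.038*np.sin(th),.104+.185*np.sin(th)+.038*np.cos(th)])
def lift(p0,b,ths,vel=.08):   # p0: TCP with the lid shut
    for t in ths:
        r.move_l(p0+W(b,knob(t))[0]-W(b,knob(0))[0],vel=vel)
        print(round(float(t),3),np.round(telemetry.current_wrist_force(),1),round(telemetry.current_opening(),4))
E
python3 - <<'E'
from look import *
b=np.load('b.npy'); p=np.array(telemetry.current_ee_pos()); np.save('p0.npy',p)
lift(p,b,np.linspace(0,.815,9)[1:]); r.hold(.3); print(telemetry.current_ee_pos(),telemetry.current_t())
im=snap('side','l_side'); snap('top','l_top')
v=[]
for i in range(6):
    vision.snapshot('side'); v+=[d["at"] for d in models.mark_of('lid_pointer','side')[:1] if d["score"]>.4]
print(np.round(v,4)); print('expected',W(b,polar(.815,[.103],-.116)))
cv2.imwrite('pics/l.png',cv2.resize(cv2.imread('pics/l_side.png')[180:260,190:270],(560,560),interpolation=cv2.INTER_CUBIC))
E
```

```text
0.102 [ 0.2 -0.5 -3.7] 0.0244
0.204 [ 0.8  0.5 -3.5] 0.0237
0.306 [ 1.9  1.  -3.3] 0.0235
0.407 [ 1.9 -0.3 -3.7] 0.0229
0.509 [ 0.6 -1.7 -1.2] 0.0223
0.611 [-0.4 -3.3 -0.2] 0.0209
0.713 [-0.3  0.1 -1.3] 0.0015
0.815 [ 0.2 -0.2 -0.5] 0.0006
[ 0.58371861 -0.0830005   0.267554  ] 17.05
[[ 0.4211 -0.0373  0.1065]
 [ 0.4244 -0.0363  0.1068]
 [ 0.4221 -0.0361  0.1078]
 [ 0.4214 -0.0371  0.1045]
 [ 0.4196 -0.0384  0.1067]]
expected [[ 0.43086379 -0.01392151  0.17895574]]
```

View pics/l.png

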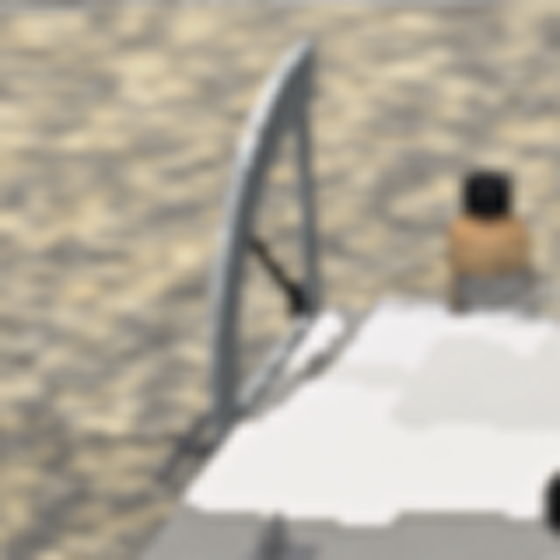

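The ball slipped and the lid fell shut. In the picture of the grip, the fingertips ended near row 440, not at 489 as projected, so the real tips are probably shorter than stated. I'll check `nose_length` and grip deeper, with a guarded descent.

```bash
python3 - <<'E'
from look import *
b=np.load('b.npy'); p=np.load('p0.npy'); print(r.nose_length)
q=np.array(telemetry.current_ee_pos()); r.move_l(q+[0,0,.03]); gripper_to(.05,20)
r.move_to(p+[0,0,.06],down(b[2])); print(r.move_l([p[0],p[1],.136],vel=.06,guard=5),telemetry.current_ee_pos(),telemetry.current_wrist_force())
snap('side','k2'); 
print([(np.round(d["at"],4),round(d["score"],2)) for n in('hasp_tab','knob') for d in models.mark_of(n,'side')[:1]])
gripper_to(0,15); print(telemetry.current_opening(),telemetry.current_ee_pos(),telemetry.current_wrist_force(),telemetry.current_t())
im=snap('side','k3')
f=lambda n:cv2.resize(cv2.imread(f'pics/{n}.png')[200:300,200:300],(400,400),interpolation=cv2.INTER_CUBIC)
cv2.imwrite('pics/k23.png',np.hstack([f('k2'),f('k3')]))
E
```

```text
0.025
False [ 0.56207296 -0.16586358  0.13646476] [ 0.28779796 -0.09436042 -0.07731174]
[(array([ 0.4371, -0.2445,  0.1212]), 0.79), (array([ 0.5625, -0.1643,  0.1432]), 0.77)]
0.024721747698488606 [ 0.56171592 -0.16572246  0.13603969] [0.06801548 0.33833649 0.04959924] 21.5417
```

View pics/k23.png

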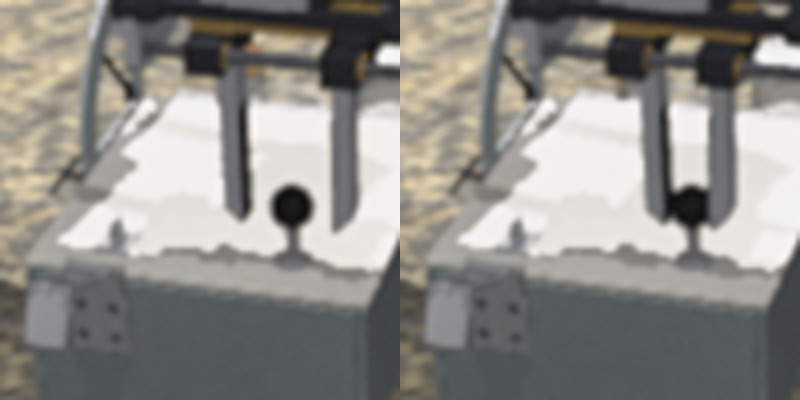

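The hasp is still thrown back (tab at (50,315)), and the fingers now reach well below the ball's centre. I lift in steps and stop if the opening shrinks.

```bash
python3 - <<'E'
from look import *
b=np.load('b.npy'); gripper_to(0,30); p=np.array(telemetry.current_ee_pos()); np.save('p0.npy',p); print(telemetry.current_opening())
for t in np.linspace(0,.80,9)[1:]:
    lift(p,b,[t])
    if telemetry.current_opening()<.0225: print('slip'); break
print(telemetry.current_ee_pos(),telemetry.current_t())
snap('side','l2_side')
print([(np.round(d["at"],4),round(d["score"],2)) for n in('lid_pointer','knob') for d in models.mark_of(n,'side')[:1]],W(b,knob(t)),W(b,polar(t,[.103],-.116)))
cv2.imwrite('pics/l2.png',cv2.resize(cv2.imread('pics/l2_side.png')[180:280,200:330],(780,600),interpolation=cv2.INTER_CUBIC))
E
```

```text
0.024384611129443193
0.1 [ 1.   0.2 -4.1] 0.0245
0.2 [ 0.5  0.5 -3.7] 0.0246
0.3 [ 1.   1.4 -4.3] 0.0246
0.4 [ 1.9  0.6 -5.1] 0.0245
0.5 [ 2.9  0.8 -4.2] 0.0245
0.6 [ 1.8  0.2 -3.8] 0.0246
0.7 [ 3.2 -1.9 -3.7] 0.0243
0.8 [ 3.2 -2.4 -2.7] 0.0244
[ 0.58354831 -0.08541594  0.25741569] 24.875
[(array([ 0.4346, -0.0068,  0.1788]), 0.59), (array([ 0.5828, -0.0872,  0.2629]), 0.95)] [[ 0.58325213 -0.08668121  0.26318573]] [[ 0.43057581 -0.01500008  0.17788768]]
```

View pics/l2.png

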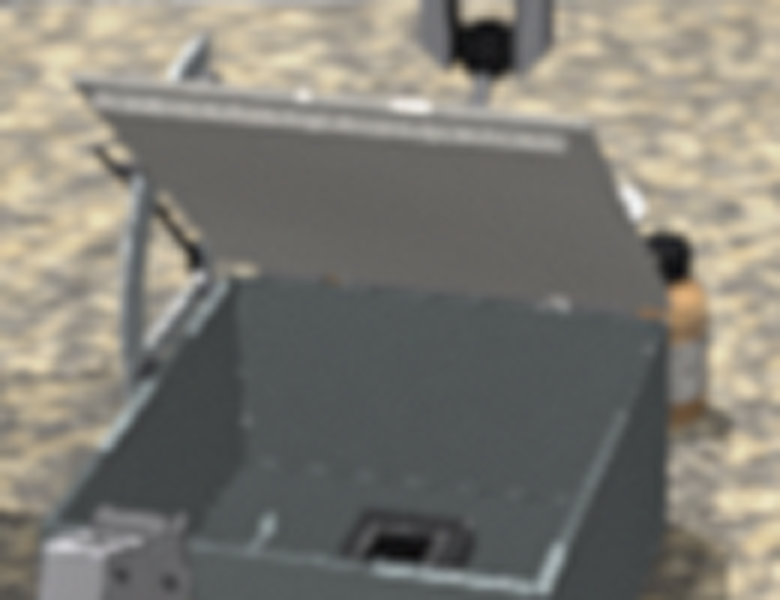

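The lid is up, the pointer shows beyond the rim from about (95,148) to (130,176), and the hand shows inside it. I'll measure the pointer to sub-pixel against the hand and the model.

```bash
python3 - <<'E'
from look import *
b=np.load('b.npy')
g=cv2.cvtColor(cv2.imread('pics/l2_side.png'),cv2.COLOR_BGR2GRAY)
print('cols 212..236'); 
for y in range(201,226): print(y,g[y,212:237])
for th in(.65,.7,.75,.8,.85): print(th,np.round(proj('side',W(b,polar(th,[0,.075,.103,.12],-.116)))+b[5:7],1).tolist(),np.round(proj('side',W(b,polar(th,[0,.03,.075],-.114)))+b[5:7],1).tolist())
# lid corners projections vs theta
for th in(.75,.8,.85):
    P=[[x,.110-.216*np.cos(th)-.003*np.sin(th)*s,.104+.216*np.sin(th)-.003*np.cos(th)*s] for x in(-.101,.101) for s in(1,)]
    print('corner',th,np.round(proj('side',W(b,P))+b[5:7],1).tolist())
E
```

```text
cols 212..236
201 [155 158 163 174 182 178 147 114 101 101 101 101 100 100 101  99  99  99
 100 100 100  99  99  99 100]
202 [171 177 183 189 194 189 162 123 102  99 100 100 101 101 102 101 101 101
 100 100 101 100 101 101 100]
203 [185 186 182 177 171 166 152 130 111 102 101 100 102 101 102 102 101 101
 101 102 101 101 101 101 100]
204 [183 171 156 136 122 139 164 166 146 118 103 100 101 101 101 100 101 100
 101 100 101 100 101 101 101]
205 [188 174 160 138 104 119 170 190 177 143 114 101 100 100 100 100 100 100
 101 101 100 100 100 101 101]
206 [191 187 186 175 141 105 127 161 163 144 119 104 101 100 100 100 100 100
  99 100 100 100 100 100 101]
207 [188 192 198 196 171 125  92  99 108 109 105  99  97  99 100 100  99 100
 101 100 100 100 100 100 100]
208 [179 181 184 180 169 145 108  74  65  76  93  97  92  98 100 100 100 100
 101 100 101 100 100 100 100]
209 [163 157 155 154 150 145 134 112  85  91 119 119  97  97  99 100 101 101
 101 101 100  99 100  99  99]
210 [151 144 141 144 146 150 158 154 130 120 144 140 105  95 100 101 100  99
 100 101 100 100  99 100  99]
211 [150 151 154
[... 1615 characters left out ...]
.1, 216.9], [218.4, 214.6], [216.1, 213.2]] [[231.9, 222.6], [228.4, 220.4], [222.8, 217.0]]
0.7 [[231.2, 222.5], [222.3, 215.5], [218.8, 212.6], [216.5, 210.8]] [[231.9, 222.6], [228.5, 219.9], [223.1, 215.5]]
0.75 [[231.2, 222.5], [222.6, 214.0], [219.2, 210.6], [217.0, 208.5]] [[231.9, 222.6], [228.6, 219.3], [223.3, 214.1]]
0.8 [[231.2, 222.5], [222.9, 212.6], [219.6, 208.7], [217.5, 206.2]] [[231.9, 222.6], [228.7, 218.8], [223.6, 212.7]]
0.85 [[231.2, 222.5], [223.2, 211.3], [220.0, 206.7], [218.0, 203.9]] [[231.9, 222.6], [228.8, 218.2], [224.0, 211.3]]
corner 0.75 [[209.7, 197.1], [297.0, 205.2]]
corner 0.8 [[210.6, 192.7], [297.8, 200.5]]
corner 0.85 [[211.6, 188.3], [298.6, 195.9]]
```

Lid corners and pointer match 0.80 rad. The hand measures about 0.815 to 0.825, both from its slope and from the pointer compared directly in the image, so I'll go to 0.82 and re-measure.

```bash
python3 - <<'E'
from look import *
b=np.load('b.npy'); p=np.load('p0.npy')
lift(p,b,[.82],.05); r.hold(.5)
snap('side','l3_side'); g=cv2.cvtColor(cv2.imread('pics/l3_side.png'),cv2.COLOR_BGR2GRAY).astype(float)
def line(g,rows,lo,hi):   # sub-pixel dark centre per row
    o=[]
    for y,l,h in zip(rows,lo,hi):
        w=np.clip(g[y,l:h].max()-20-g[y,l:h],0,None)**2; o.append(((np.arange(l,h)*w).sum()/w.sum(),y))
    return np.array(o)
h=line(g,range(215,220),[225,226,226,227,228],[230,230,231,231,232]); f=np.polyfit(h[:,1],h[:,0],1); print(h.round(1).tolist(),f.round(2))
print('ext',[(y,round(np.polyval(f,y)-1.05,1)) for y in range(201,210)])
for y in range(200,212): print(y,g[y,212:226].astype(int))
print(telemetry.current_opening(),telemetry.current_dq().round(3) if hasattr(telemetry.current_dq(),'round') else telemetry.current_dq(),telemetry.current_t())
for n in('mark_tip','lid_pointer','hasp_tab'):
  v=[]
  for i in range(4):
    vision.snapshot('side'); v+=[d["at"] for d in models.mark_of(n,'side')[:1]]
  v=np.array(v); m=np.median(v,0); d=m[:2]-b[:2]; yb=-np.sin(b[2])*d[0]+np.cos(b[2])*d[1]
  print(n,m.round(4),'angle',round(float(np.arctan2(m[2]-.104,.110-yb)),3))
E
```

```text
0.82 [ 3.5 -3.1 -2.2] 0.0245
[[226.2, 215.0], [227.0, 216.0], [227.8, 217.0], [228.8, 218.0], [229.3, 219.0]] [ 0.82 50.39]
ext [(201, np.float64(213.7)), (202, np.float64(214.5)), (203, np.float64(215.3)), (204, np.float64(216.1)), (205, np.float64(217.0)), (206, np.float64(217.8)), (207, np.float64(218.6)), (208, np.float64(219.4)), (209, np.float64(220.2))]
200 [160 162 165 169 174 171 153 125 105 100 102 102 102 101]
201 [155 159 162 171 182 191 185 155 120 102 101 101 102 102]
202 [172 178 181 179 175 181 183 164 131 108 101 101 102 101]
203 [186 187 184 165 134 132 150 153 141 122 105 100 101 102]
204 [182 171 161 143 108  95 136 167 168 146 117 102 101 100]
205 [188 174 164 158 135 104 126 167 172 154 124 105 101 101]
206 [191 187 186 188 175 140 106 111 123 119 109  99  97 100]
207 [187 192 198 198 190 168 125  84  71  82  93  93  92  99]
208 [178 180 183 180 173 166 147 111  79  90 122 123  97  98]
209 [163 157 155 153 150 148 150 144 121 112 146 150 109  94]
210 [150 145 142 144 145 150 161 170 161 139 148 144 107  96]
211 [151 151 154 158 161 163 171 179 179 170 161 135 103  99]
0.02417392132004563 [-0.001 -0.    -0.001  0.001  0.    -0.001] 25.825
mark_tip [0.4394 0.0016 0.169 ] angle 0.883
lid_pointer [ 0.4312 -0.0068  0.1804] angle 0.876
hasp_tab [ 0.436  -0.2454  0.119 ] angle 0.051
```

Pointer and hand now agree: within about 0.5 px in the image (roughly 0.01 rad), and 0.876 against 0.883 from the networks, which share the same bias. The arm is still and the hasp is at its stop, so I'm handing in.

```bash
python3 - <<'E'
from look import *
r.sign_off(); print(telemetry.current_t(),telemetry.current_opening())
E
```

```text
the job is handed in; nothing more can be done
the job is handed in; nothing more can be done
```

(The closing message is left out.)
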